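# Put the green shoe last away beside its mate behind the bypass door

## Task

The green shoe last on the bench belongs with its green mate in the sliding-door case. Slide the door above the mate's half fully open past its neighbour, set the last down gently on the case floor beside its mate, upright and with its toe pointing the same way, in the space just uncovered, let go, and slide that door fully shut again. Leave the other door, the lasts already in the case and everything else on the bench as they are.

Things in the scene. Friction and masses are not known exactly. Their poses are not given: they have to be found in the camera images.
- case: Low wooden case fixed to the bench, 220 mm deep (x, low front to high back), 500 mm wide (y, to its left end). Origin: centre of its underside. Inside 200 x 480 mm, floor top 8 mm up, 10 mm walls; a 22 mm high strip at y = 0 parts left and right halves. Two clear sliding doors form the top, sloping 11 degrees: front wall with track rises to 102 mm, back to 144 mm.
- door_left (a joint): Clear 5 mm door panel, 250 mm wide along the case's y. Covers the left (+y) half; upper track, panel middle 116 mm above the case's underside. 0 = shut against its end of the case, 0.16 = fully open at its stop, lying over its neighbour, the outer 160 mm of its half uncovered. Opens in the case's -y direction. About 1.5 N of friction; stays where left; starts up to 12 mm ajar.
- door_right (a joint): Clear 5 mm door panel, 250 mm wide along the case's y. Covers the right (-y) half; lower track, panel middle 104 mm above the case's underside. 0 = shut against its end of the case, 0.16 = fully open at its stop, lying behind (below) its neighbour, the outer 160 mm of its half uncovered. Opens in the case's +y direction. About 1.5 N of friction; stays where left; starts up to 12 mm ajar.
- handle_left (a point): Centre of the black handle rib on the left door, 18 mm from its outer edge; moves with it. Rib 12 mm thick along the case's y (pinch it there from above), 70 mm long, 32 mm high; this point is 16 mm above the panel's face and 16 mm below the rib's top. It leans 11 degrees to the front. With the door fully open, the neighbour's edge is 40 to 52 mm from here.
- handle_right (a point): Centre of the black handle rib on the right door, 18 mm from its outer edge; moves with it. Rib 12 mm thick along the case's y (pinch it there from above), 70 mm long, 32 mm high; this point is 16 mm above the panel's face and 16 mm below the rib's top. It leans 11 degrees to the front. With the door fully open, the neighbour's edge is 40 to 52 mm from here.
- bay_left (a point): A point on the case floor's top in the left half, 160 mm from the case's centre, in the middle of the gap that the open left door leaves: a good spot for the last's origin. Axes as the case's.
- bay_right (a point): The same in the right half.
- last: The green plastic shoe last to put away, standing on its sole on the bench, toe within 0.9 rad of facing the robot's side (-x), 0.2 to 0.45 kg; 160 mm long, 54 mm wide, 80 mm high. Origin: centre of the sole's underside; +x from toe to heel, z up. Over its rear rises a flat-sided block to grip (see last_grip).
- last_grip (a point): Centre of the upper part of the last's block, 28 mm towards the heel (+x) from the origin, 65 mm above the sole, 15 mm below the top. The block is 36 mm wide (y, pinch it there from above) and 66 mm long, its sides free from 45 mm above the sole to the top. Axes as the last's.
- last_toe (a point): Tip of the last's toe, 80 mm from the origin in -x, 14 mm above the sole.
- mate: The other green last of the pair, standing loose in one half of the case, origin about 46 mm from the case's centre, toe to the case's front; 160 mm long, 54 mm wide, 80 mm high. Origin: centre of the sole's underside; +x from toe to heel, z up. It shows which half and which door are meant: either may be.
- brown_last: A dark brown wooden last of the same size, standing likewise in the other half.
- gourd_cup: Bystander: yellow open bowl, 90 mm across, 65 mm high. Origin at its underside or middle.
- glue_bottle: Bystander: white bottle with a red cap, 60 mm across, 150 mm high. Origin at its underside or middle.
- soles: Bystander: loose stack of three flat tan sandal soles, about 190 x 84 x 24 mm. Origin at its underside or middle.
- sandal: Bystander: tan sandal with one red and one green bar, about 190 x 84 x 52 mm. Origin at its underside or middle.
- tin: Bystander: can with blue label, 72 mm across, 80 mm high. Origin at its underside or middle.
- brush: Bystander: brush lying down. Origin at its underside or middle.

How it is judged:
By the outcome, as a careful person would: the job done as asked, in the order asked, and still so for the second after the job is handed in, with the robot touching nothing.
It also fails if it takes over 72 s, if anything falls off the work surface, if the arm or the gripper's body presses on something with over 40 N, if the wrist force passes 120 N, or if a joint passes its speed limit or range.

## Robot

A 7-joint arm with a two-finger parallel gripper is mounted at the origin on the work surface. World frame = base frame: x ahead of the robot, y to its left, z up, the work surface at z = 0. Lengths are in mm, angles in rad, forces in N, time in s.
With the tool pointing down it reaches from about 350 to 900 mm from the base axis. Payload 19.9 kg.
Tool frame: the origin (TCP) lies midway between the tips of the shut fingers; the grasp point (between the pads) lies 19 mm behind it; z points along the fingers, y is the line along which they close (so a half turn about z gives the same grasp; the last joint's range is limited). The gripper opens to 85 mm and grips with 20 to 120 N. Pads are 22 mm wide; open, the fingers measure 114 mm over their backs; the gripper's body (76 mm by 85 mm) begins 54 mm behind the grasp point. The pads swing forward as they close: fully open they stand 13 mm farther back than shut.
Start: joints at [1.208, 0.417, -0.01, 1.614, 0.005, 1.111, -0.053], TCP at [197.666, -592.899, 231.26] pointing down, gripper open.
Joint ranges: [-2.81, 2.81], [-0.39, 2.02], [-1.27, 1.25], [0.06, 2.57], [-1.19, 4.33], [0.19, 2], [-2.82, 2.82]. Speed limits (rad/s): [1.89, 1.89, 2.39, 2.39, 3.01, 3.01, 3.01].

## Interface

Orientations are given as a rotation vector (axis times angle).
In Python, from workcell import robot, vision, finish_job gives the robot as it stands. The module is installed in compiled form; this text tells all that it offers.
- The arm moves only by the tool carry_out, never from a script. Its argument "deltas" is text: rows parted by semicolons, each of 5 numbers parted by spaces: the shift along the world's x, y, z as a fraction of full scale, then the turn about the world's z as a fraction of full scale, then the opening, from -1 (shut) to 1 (fully open), so that 0 is half open. In form: x y z yaw fingers; .... A call has exactly 10 rows; each row is the pose to reach, as a shift and turn from the pose commanded when the call began, turning the shorter way round; what a row does not reach only later rows make up. Full scale, the value 1, is 100 mm for a shift and 180 degrees for a turn. A row lasts 1/12 s, in which the tool goes at most 41.7 mm and 7.16 degrees, less where a joint would pass 70% of its speed; a pose out of reach is approached as far as the arm can. A call with a number of a shift or a turn outside -1 to 1 is refused whole. A call with a gripper value outside its range is refused whole. The fingers move at their own pace and stop on an object; "squeeze" is the grip in N (left out, the last holds). Time passes only in rows, so rows that repeat a pose let the fingers close, or fill a call up. It gives the time, the measured TCP pose, the force, the opening and the grip force at its end, in the units of the state.
- robot.get_obs(): the state, without advancing time (a new reading comes with each control period).
- vision.read_camera(name): name is "scene" or "top" or "wrist"; returns a dict with "frame" (384x512x3 uint8, red, green, blue), "camera_matrix" (3x3 intrinsics, pixels), "k1" (the pictures are not rectified: a ray, as slopes to the right and down, at radius r is drawn at 1 + k1 r^2 times it, then the intrinsics apply), "T" (4x4, takes a point from camera to world coordinates); the wrist camera has in their place "hand_eye" (4x4, takes a point from camera to tool coordinates, whose origin is the TCP and whose axes are the flange's). Camera axes: x right, y up, looking along -z (the intrinsics and any distortion apply to the point x, -y, -z); pixel columns grow to the right and rows downward; lengths in mm; the calibration is good to about 2 mm. A picture is of the moment at which its call begins: read the wrist's pose just before it. There is no depth.
- finish_job(): hands the job in; it is judged then, once.
The state is a dict: "time_s": time; "joint_pos": joint angles; "qvel": joint speeds; "tau": joint torques, N m; "ee_pos": TCP position; "orientation": TCP orientation; "ft_force": force on the tool from outside, world axes, zero at the start; "ft_torque": the same for the moment, N m; "finger_gap": finger opening in mm; "finger_force": force on a finger pad.
Only numpy, scipy, OpenCV 4.12 (cv2) and the standard library are available. Lean on these libraries where they do the work, as an engineer would, in place of code of your own. Each camera call takes 0.05 s, during which the arm holds its last target. There are 200 camera calls.

## Working session

There is one attempt and no reset: what is moved stays moved. The work goes in short steps, Python scripts to look and compute and a tool call to move; the robot and the scene stay as the last step left them, time stands still between calls to the robot, and variables do not carry over. Pictures are saved under pics/ and viewed, at most 10 in all, crops included, and the job is handed in when it is done.

Besides the shell and the picture viewer there is one more tool, called after "Emit:" as a command line: name --argument value ..., lists and objects as JSON in quotes. carry_out: Moves the arm, as the interface text tells. Shift numbers are shares of 100 mm and turn numbers shares of 180 degrees, none past 1 either way. Its arguments: {"type":"object","properties":{"deltas":{"type":"string"},"squeeze":{"type":"number"}},"required":["deltas"]}

```bash
mkdir -p pics; cat > h.py <<'E'
import numpy as np, cv2
from workcell import robot, vision
from scipy.spatial.transform import Rotation as R
def cam(name):
    o=robot.get_obs(); c=vision.read_camera(name)
    if name=="wrist":
        T=np.eye(4);T[:3,:3]=R.from_rotvec(o["orientation"]).as_matrix();T[:3,3]=o["ee_pos"]
        c["T"]=T@np.array(c["hand_eye"])
    np.savez(name+".npz",K=c["camera_matrix"],k1=c["k1"],T=c["T"],f=c["frame"]); return c["frame"]
def load(n): return np.load(n+".npz")
def ray(n,u,v):
    d=load(n);K=d["K"];k=float(d["k1"])
    p=cv2.undistortPoints(np.array([[[u,v]]],float),K,np.array([k,0,0,0,0.]))[0,0]
    T=d["T"];return T[:3,3],T[:3,:3]@np.array([p[0],-p[1],-1])
def atz(n,u,v,z):
    o,d=ray(n,u,v);return o+d*(z-o[2])/d[2]
def proj(n,P):
    d=load(n);T=d["T"];q=(np.atleast_2d(P)-T[:3,3])@T[:3,:3]
    q=q*[1,-1,-1];return cv2.projectPoints(q,np.zeros(3),np.zeros(3),d["K"],np.array([float(d["k1"]),0,0,0,0]))[0][:,0]
def save(n,f,crop=None,s=1):
    if crop: f=f[crop[1]:crop[3],crop[0]:crop[2]]
    cv2.imwrite("pics/"+n,cv2.resize(f[:,:,::-1],None,fx=s,fy=s,interpolation=cv2.INTER_CUBIC))
E
python3 - <<'E'
from h import *
save("top.png",cam("top"),s=1.56);save("scene.png",cam("scene"),s=1.56)
print(load("top")["T"],load("top")["K"],robot.get_obs())
E
```

```text
[[-6.61236290e-03  9.84323759e-01 -1.76247025e-01  2.31298893e+02]
 [-9.99833883e-01 -9.50156354e-03 -1.55540230e-02  8.56579328e+01]
 [-1.69848167e-02  1.76114899e-01  9.84223074e-01  1.67465283e+03]
 [ 0.00000000e+00  0.00000000e+00  0.00000000e+00  1.00000000e+00]] [[490.99754089   0.         250.9574982 ]
 [  0.         490.99754089 202.74640776]
 [  0.           0.           1.        ]] {'time_s': 0.1, 'joint_pos': array([ 1.20750109,  0.41792754, -0.01033324,  1.61415441,  0.00470952,
        1.11070606, -0.05299463]), 'qvel': array([-9.51603165e-04, -8.99235693e-04,  1.09657983e-03, -3.57940194e-03,
       -8.90948771e-05, -5.19945863e-04,  7.56207737e-04]), 'tau': array([ 2.12563449e-03, -8.65820074e+01,  6.81879446e-01, -4.35641277e+01,
        1.93735049e-02,  4.95713219e-03,  1.96310765e-05]), 'ee_pos': array([ 197.56679696, -592.59603101,  230.69742446]), 'orientation': array([-3.09987923e+00, -5.03184461e-01,  4.26419231e-04]), 'ft_force': array([0.29043993, 0.58684377, 0.15640655]), 'ft_torque': array([-0.03964624,  0.0607687 , -0.00011701]), 'finger_force': 0.0, 'finger_gap': 85.1509130829941}
```

View pics/top.png

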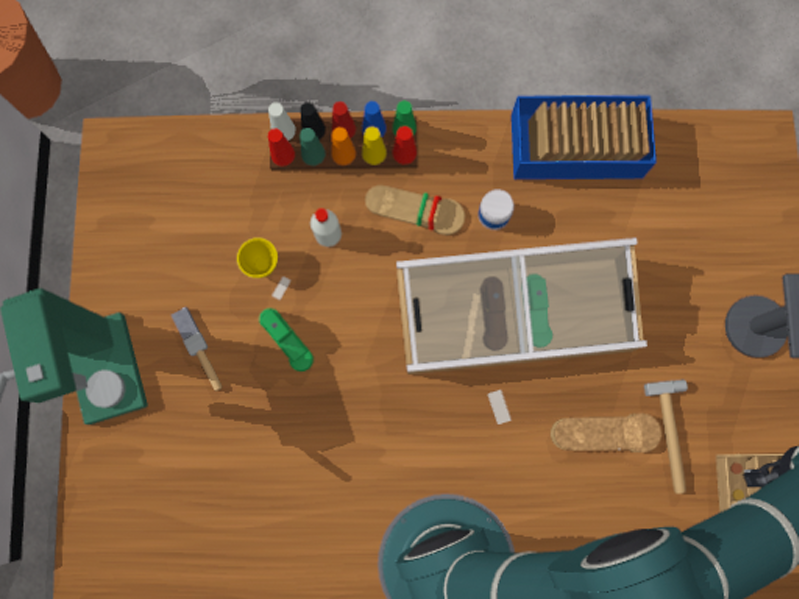

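View pics/scene.png

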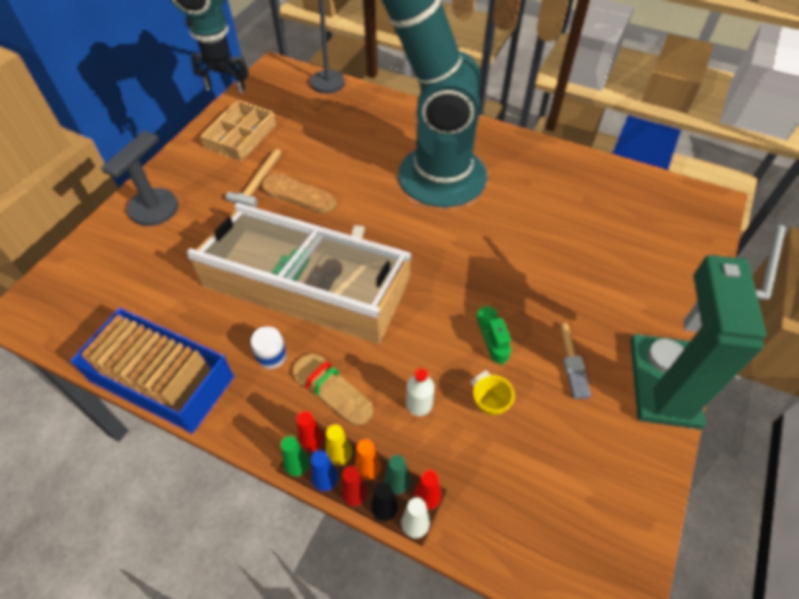

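The top picture shows the mate (green) at (540,310) in the right half, its handle rib at (629,294), the case corners at about (398,263), (636,241), (645,347), (408,370), and the last from heel (268,318) to toe (303,365). In the scene picture the block is at the +x end, which confirms the toe faces the robot.

```bash
python3 - <<'E'
from h import *
s=1.56
P=lambda u,v,z:atz("top",u/s,v/s,z).round(1)
for a in [(398,263,144),(636,241,144),(645,347,102),(408,370,102),(629,294,150),(416,315,150),(268,318,60),(303,365,14)]: print(a,P(*a))
f=load("top")["f"]
save("topcrop.png",f,(250,145,420,245),4.7)
save("lastcrop.png",f,(155,185,215,245),8)
E
```

```text
(398, 263, 144) [616.6  95.7 144. ]
(636, 241, 144) [ 659.2 -398.7  144. ]
(645, 347, 102) [ 443.  -416.2  102. ]
(408, 370, 102) [400.2  77.2 102. ]
(629, 294, 150) [ 545.8 -374.9  150. ]
(416, 315, 150) [506.5  60.2 150. ]
(268, 318, 60) [519.3 376.9  60. ]
(303, 365, 14) [422.4 306.   14. ]
```

View pics/topcrop.png

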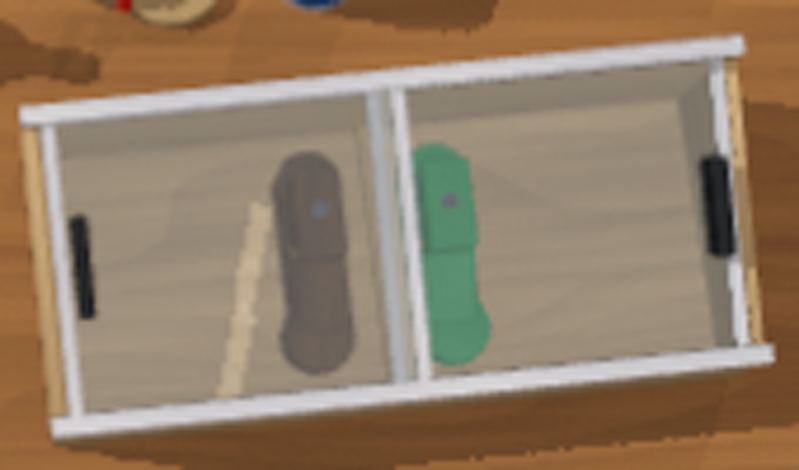

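View pics/lastcrop.png

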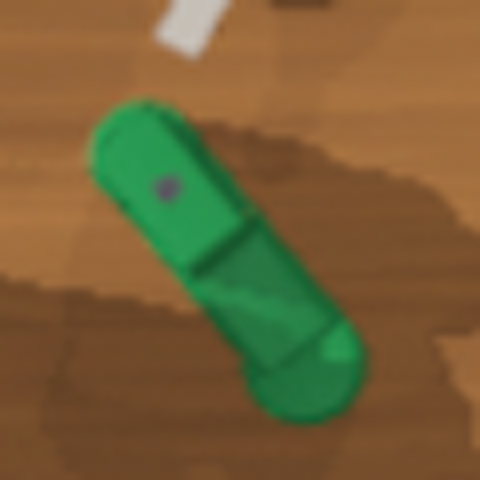

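The crops give the right rib centre at crop (718,206), the block dot of the last at (165,187) and its toe at about (325,418).

```bash
python3 - <<'E'
from h import *
P=lambda u,v,z:atz("top",250+u/4.7,145+v/4.7,z).round(1)
print("handle top ends",P(712,158,138),P(722,254,138), P(718,206,130))
print("caseR wall top",P(735,60,140),P(757,345,102),"corners",P(20,110,144),P(745,42,144),P(774,358,102),P(54,435,102))
print("mate dot",P(450,201,88),"toe",P(462,362,22))
Q=lambda u,v,z:atz("top",155+u/8,185+v/8,z).round(1)
print("dot",Q(165,187,80),"toe",Q(322,420,14),"heel top",Q(125,105,80))
E
```

```text
handle top ends [ 580.7 -375.   138. ] [ 513.8 -377.7  138. ] [ 548.7 -379.4  130. ]
caseR wall top [ 649.4 -394.9  140. ] [ 456.2 -409.1  102. ] corners [617.2  98.5 144. ] [ 661.  -401.5  144. ] [ 447.1 -420.4  102. ] [399.   77.4 102. ]
mate dot [ 562.6 -202.5   88. ] toe [ 457.6 -218.4   22. ]
dot [500.3 360.2  80. ] toe [410.3 302.4  14. ] heel top [535.  377.7  80. ]
```

Emit:
carry_out --deltas "0.4 0.3 0 -0.035 0;0.7 0.5 0 -0.075 0;1 0.6 0 -0.075 0;1 0.6 0 -0.075 0;1 0.6 0 -0.075 0;1 0.6 0 -0.075 0;1 0.6 0 -0.075 0;1 0.6 0 -0.075 0;1 0.6 0 -0.075 0;1 0.6 0 -0.075 0"

```text
time_s: 0.93
ee_pos: [297.0, -533.2, 231.2]
orientation: [-3.139, -0.134, 0.0]
ft_force: [0.5, -0.1, 0.6]
finger_gap: 42.9
finger_force: 0.0
```

Emit:
carry_out --deltas "0.35 0.2 0 0 0;0.7 0.4 0 0 0;1 0.6 0 0 0;1 0.6 0 0 0;1 0.6 0 0 0;1 0.6 0 0 0;1 0.6 0 0 0;1 0.6 0 0 0;1 0.6 0 0 0;1 0.6 0 0 0"

```text
time_s: 1.77
ee_pos: [397.1, -473.3, 231.3]
orientation: [3.139, 0.134, -0.0]
ft_force: [0.2, 0.5, -0.9]
finger_gap: 42.6
finger_force: 0.0
```

Emit:
carry_out --deltas "0.35 0.2 0 0 0;0.7 0.4 0 0 0;1 0.4 0 0 0;1 0.4 0 0 0;1 0.4 0 0 0;1 0.4 0 0 0;1 0.4 0 0 0;1 0.4 0 0 0;1 0.4 0 0 0;1 0.4 0 0 0"

```text
time_s: 2.6
ee_pos: [497.2, -433.2, 231.5]
orientation: [3.139, 0.134, 0.0]
ft_force: [-0.5, 1.2, 0.1]
finger_gap: 42.6
finger_force: 0.0
```

```bash
python3 - <<'E'
from h import *
save("w1.png",cam("wrist"),s=1.56);o=robot.get_obs();print(o["ee_pos"],o["orientation"],o["ft_force"],load("wrist")["T"])
print(proj("wrist",[[547,-378,130]])*1.56)
E
```

```text
[ 497.30031484 -433.16043081  231.418954  ] [3.13863357e+00 1.34376981e-01 7.35100029e-05] [-0.05768519 -0.61409078 -0.40135703] [[ 8.54036036e-02  9.47066338e-01  3.09469830e-01  5.75952947e+02]
 [-9.96345906e-01  8.15005391e-02  2.55440526e-02 -4.27644161e+02]
 [-1.03004565e-03 -3.10520552e-01  9.50566108e-01  3.75314963e+02]
 [ 0.00000000e+00  0.00000000e+00  0.00000000e+00  1.00000000e+00]]
[[292.83631397 190.19493006]]
```

View pics/w1.png

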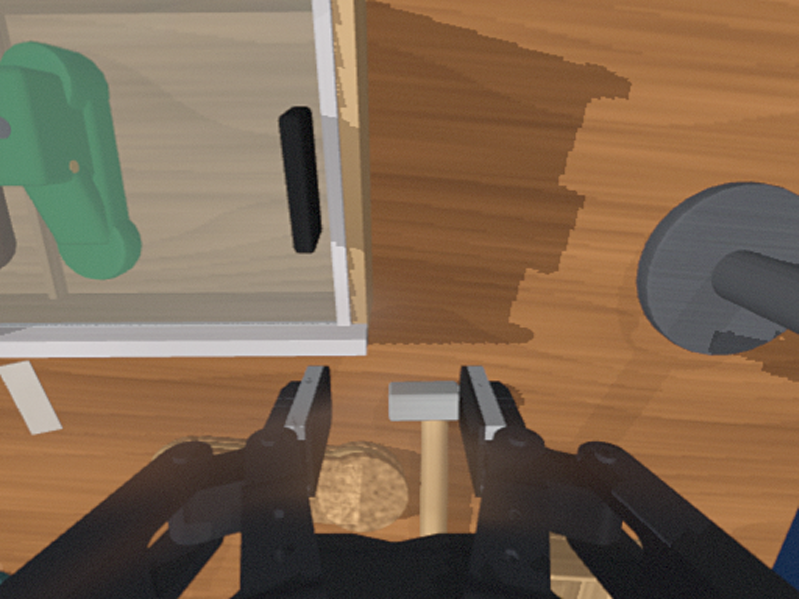

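The wrist picture shows the right rib from (296,108) to (305,250), within about 5 mm of the prediction of (293,190). The door's white edge is a few mm from the end wall.

Emit:
carry_out --deltas "0.25 0.25 0 0 0;0.52 0.52 -0.1 0 0;0.52 0.52 -0.4 0 0;0.52 0.52 -0.6 0 0;0.52 0.52 -0.75 0 0;0.52 0.52 -0.9 0 0;0.52 0.52 -1 0 0;0.52 0.52 -1 0 0;0.52 0.52 -1 0 0;0.52 0.52 -1 0 0"

```text
time_s: 3.48
ee_pos: [550.0, -381.3, 132.3]
orientation: [3.138, 0.135, 0.002]
ft_force: [0.9, -0.4, 0.3]
finger_gap: 42.8
finger_force: 0.0
```

Emit:
carry_out --deltas "0 0 -0.08 0 0;0 0 -0.17 0 0;0 0 -0.17 0 0;0 0 -0.17 0 -1;0 0 -0.17 0 -1;0 0 -0.17 0 -1;0 0 -0.17 0 -1;0 0 -0.17 0 -1;0 0 -0.17 0 -1;0 0 -0.17 0 -1" --squeeze 30

```text
time_s: 4.32
ee_pos: [549.8, -381.0, 114.6]
orientation: [3.138, 0.135, 0.0]
ft_force: [-1.8, 0.9, 3.1]
finger_gap: 11.3
finger_force: 33.3
```

Emit:
carry_out --deltas "-0.01 0.12 0 0 -1;-0.02 0.24 0 0 -1;-0.03 0.36 0 0 -1;-0.04 0.48 0 0 -1;-0.05 0.6 0 0 -1;-0.06 0.72 0 0 -1;-0.07 0.84 0 0 -1;-0.09 0.96 0 0 -1;-0.09 1 0 0 -1;-0.09 1 0 0 -1"

```text
time_s: 5.15
ee_pos: [540.3, -279.0, 114.5]
orientation: [-3.138, -0.138, 0.001]
ft_force: [-2.7, 1.6, 6.5]
finger_gap: 11.2
finger_force: 33.8
```

Emit:
carry_out --deltas "-0.01 0.1 0 0 -1;-0.02 0.2 0 0 -1;-0.03 0.3 0 0 -1;-0.03 0.35 0 0 -1;-0.03 0.38 0 0 -1;-0.04 0.4 0 0 -1;-0.04 0.42 0 0 -1;-0.04 0.44 0 0 -1;-0.04 0.44 0 0 -1;-0.04 0.44 0 0 -1"

```text
time_s: 5.98
ee_pos: [536.4, -236.1, 114.4]
orientation: [-3.138, -0.136, 0.001]
ft_force: [-4.7, 0.5, 10.0]
finger_gap: 11.2
finger_force: 34.3
```

Emit:
carry_out --deltas "0 0.02 0.01 0 -1;0 0.03 0.01 0 -1;0 0.04 0.01 0 -1;0 0.05 0.01 0 -1;0 0.06 0.01 0 -1;0 0.07 0.01 0 -1;-0.01 0.08 0.01 0 -1;-0.01 0.08 0.01 0 -1;-0.01 0.08 0.01 0 -1;-0.01 0.08 0.01 0 -1"

```text
time_s: 6.82
ee_pos: [535.6, -228.2, 114.7]
orientation: [-3.138, -0.136, 0.001]
ft_force: [4.0, 2.9, -25.7]
finger_gap: 11.1
finger_force: 29.3
```

Emit:
carry_out --deltas "0 0.01 -0.007 0 -1;0 0.02 -0.007 0 -1;0 0.03 -0.007 0 -1;0 0.04 -0.007 0 -1;0 0.05 -0.007 0 -1;0 0.06 -0.007 0 -1;0 0.06 -0.007 0 -1;0 0.06 -0.007 0 -1;0 0.06 -0.007 0 -1;0 0.06 -0.007 0 -1"

```text
time_s: 7.65
ee_pos: [535.2, -222.8, 114.6]
orientation: [-3.138, -0.135, 0.002]
ft_force: [-5.6, -0.5, -11.6]
finger_gap: 11.5
finger_force: 31.5
```

Emit:
carry_out --deltas "0 0.01 -0.003 0 -1;0 0.02 -0.003 0 -1;0 0.03 -0.003 0 -1;0 0.03 -0.003 0 -1;0 0.03 -0.003 0 -1;0 0.03 -0.003 0 -1;0 0.03 -0.003 0 -1;0 0.03 -0.003 0 -1;0 0.03 -0.003 0 -1;0 0.03 -0.003 0 -1"

```text
time_s: 8.48
ee_pos: [535.2, -222.0, 114.6]
orientation: [3.137, 0.132, -0.0]
ft_force: [-3.9, -11.3, -12.0]
finger_gap: 11.2
finger_force: 31.7
```

Emit:
carry_out --deltas "0 0 0 0 0;0 0 0 0 0;0 0 0 0 0;0 0 0 0 0;0 0 0.1 0 0;0 0 0.3 0 0;0 0 0.6 0 0;0 0 0.9 0 0;0 0 1 0 0;0 0 1 0 0"

```text
time_s: 9.32
ee_pos: [537.1, -220.2, 218.1]
orientation: [3.137, 0.136, 0.008]
ft_force: [-0.3, 0.1, 0.2]
finger_gap: 42.8
finger_force: 0.0
```

Emit:
carry_out --deltas "0 0.3 0.1 0.03 1;0 0.6 0.1 0.06 1;-0.05 1 0.1 0.09 1;-0.05 1 0.1 0.12 1;-0.05 1 0.1 0.153 1;-0.05 1 0.1 0.153 1;-0.05 1 0.1 0.153 1;-0.05 1 0.1 0.153 1;-0.05 1 0.1 0.153 1;-0.05 1 0.1 0.153 1"

```text
time_s: 10.15
ee_pos: [530.6, -120.1, 224.1]
orientation: [-3.017, -0.875, 0.0]
ft_force: [0.5, -0.7, 0.2]
finger_gap: 85.6
finger_force: 0.0
```

Emit:
carry_out --deltas "0 0.3 0 0 1;0 0.6 0 0 1;-0.05 1 0 0 1;-0.05 1 0 0 1;-0.05 1 0 0 1;-0.05 1 0 0 1;-0.05 1 0 0 1;-0.05 1 0 0 1;-0.05 1 0 0 1;-0.05 1 0 0 1"

```text
time_s: 10.98
ee_pos: [525.7, -20.4, 224.2]
orientation: [-3.017, -0.877, 0.0]
ft_force: [-0.0, -0.2, 1.0]
finger_gap: 85.5
finger_force: 0.0
```

Emit:
carry_out --deltas "0 0.3 0 0 1;0 0.6 0 0 1;-0.05 1 0 0 1;-0.05 1 0 0 1;-0.05 1 0 0 1;-0.05 1 0 0 1;-0.05 1 0 0 1;-0.05 1 0 0 1;-0.05 1 0 0 1;-0.05 1 0 0 1"

```text
time_s: 11.82
ee_pos: [520.7, 79.5, 224.2]
orientation: [3.017, 0.877, -0.0]
ft_force: [-0.5, 0.5, 0.3]
finger_gap: 85.3
finger_force: 0.0
```

Emit:
carry_out --deltas "0 0.3 0 0 1;0 0.6 0 0 1;-0.05 1 0 0 1;-0.05 1 0 0 1;-0.05 1 0 0 1;-0.05 1 0 0 1;-0.05 1 0 0 1;-0.05 1 0 0 1;-0.05 1 0 0 1;-0.05 1 0 0 1"

```text
time_s: 12.65
ee_pos: [515.9, 179.5, 224.3]
orientation: [3.017, 0.877, 0.0]
ft_force: [0.6, 1.0, -1.0]
finger_gap: 85.4
finger_force: 0.0
```

Emit:
carry_out --deltas "-0.2 0.3 0 0 1;-0.4 0.6 0 0 1;-0.5 1 0 0 1;-0.5 1 0 0 1;-0.5 1 0 0 1;-0.5 1 0 0 1;-0.5 1 0 0 1;-0.5 1 0 0 1;-0.5 1 0 0 1;-0.5 1 0 0 1"

```text
time_s: 13.48
ee_pos: [466.0, 279.5, 224.3]
orientation: [3.017, 0.877, -0.0]
ft_force: [0.3, 0.8, 0.2]
finger_gap: 85.2
finger_force: 0.0
```

```bash
python3 - <<'E'
from h import *
save("w2.png",cam("wrist"),s=1.56);o=robot.get_obs();print(o["ee_pos"],o["orientation"],o["ft_force"])
c,s=np.cos(.571),np.sin(.571)
g=np.array([500.3,360.2]);
print(proj("wrist",[[*g,80],[410.3,302.4,14],[g[0]+33*c,g[1]+33*s,80],[g[0]-33*c,g[1]-33*s,80]])*1.56)
E
```

```text
[465.88884147 279.65552596 224.26041548] [ 3.01659225e+00  8.77310968e-01 -8.47510080e-05] [-0.32194066  0.23313255  0.38063145]
[[308.37599549 150.85914168]
 [331.36523162 291.21945799]
 [304.78558589  89.4978275 ]
 [311.71913741 207.87382263]]
```

View pics/w2.png

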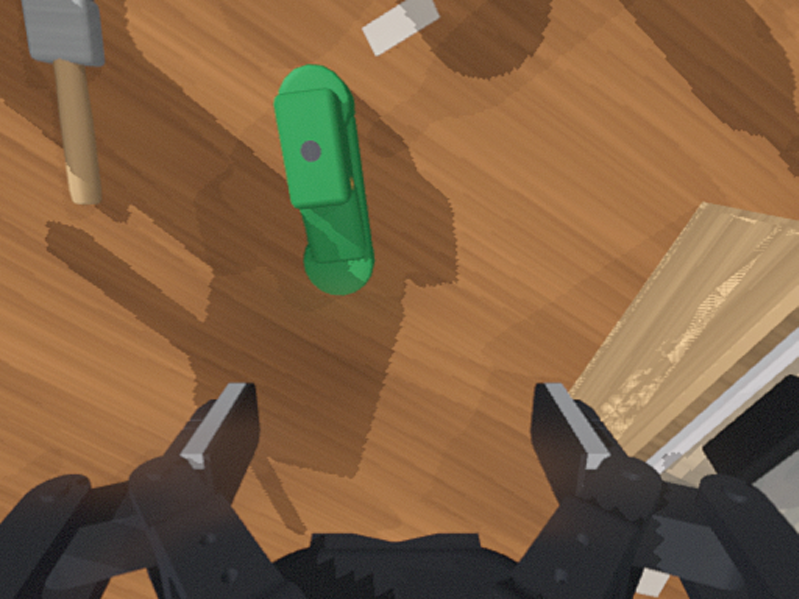

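The block's top runs from (305,91) to (321,206) with the dot at (311,151), and the toe tip is at (342,294).

```bash
python3 - <<'E'
from h import *
P=lambda u,v,z:atz("wrist",u/1.56,v/1.56,z)
a,b,d,t=P(305,91,80),P(321,206,80),P(311,151,80),P(342,294,10)
l1,l2=P(279,105,80),P(292,200,80)
r1,r2=P(337,100,80),P(349,195,80)
ang=lambda v:np.degrees(np.arctan2(v[1],v[0]))
print(a,b,d,t,(a+b)/2,ang(a-b),ang(d-t),ang(l1-l2),ang(r1-r2))
E
```

```text
[527.44762889 377.55452077  80.        ] [476.51969993 338.18554189  80.        ] [501.05111766 358.86987214  80.        ] [411.44602121 293.88744615  10.        ] [501.98366441 357.87003133  80.        ] 37.70521318622101 35.949961720662614 36.530906035103015 38.0564193575731
```

Emit:
carry_out --deltas "0.15 0.3 0 0.024 1;0.35 0.6 0 0.024 1;0.35 0.79 -0.1 0.024 1;0.35 0.79 -0.4 0.024 1;0.35 0.79 -0.7 0.024 1;0.35 0.79 -1 0.024 1;0.35 0.79 -1 0.024 1;0.35 0.79 -1 0.024 1;0.35 0.79 -1 0.024 1;0.35 0.79 -1 0.024 1"

```text
time_s: 14.37
ee_pos: [501.6, 359.7, 126.5]
orientation: [-2.98, -0.991, -0.004]
ft_force: [-0.8, 0.2, -0.2]
finger_gap: 85.3
finger_force: 0.0
```

Emit:
carry_out --deltas "0 0 -0.3 0 1;0 0 -0.6 0 1;0 0 -0.8 0 1;0 0 -0.8 0 1;0 0 -0.8 0 1;0 0 -0.8 0 -1;0 0 -0.8 0 -1;0 0 -0.8 0 -1;0 0 -0.8 0 -1;0 0 -0.8 0 -1" --squeeze 40

```text
time_s: 15.2
ee_pos: [501.2, 359.5, 45.4]
orientation: [-2.981, -0.992, -0.002]
ft_force: [-0.9, -0.9, 9.3]
finger_gap: 35.8
finger_force: 38.8
```

Emit:
carry_out --deltas "0 0 0.1 0 -1;0 0 0.3 0 -1;0 0 0.6 0 -1;0 0 0.9 0 -1;0 0 1 0 -1;0 0 1 0 -1;0 0 1 0 -1;0 0 1 0 -1;0 0 1 0 -1;0 0 1 0 -1"

```text
time_s: 16.03
ee_pos: [500.1, 358.8, 142.9]
orientation: [2.981, 0.992, -0.003]
ft_force: [0.3, 0.5, -3.4]
finger_gap: 35.6
finger_force: 40.8
```

Emit:
carry_out --deltas "0 -0.1 0.2 0 -1;0 -0.2 0.5 0 -1;0 -0.4 0.8 0 -1;0 -0.6 0.9 0 -1;0 -0.8 0.9 0 -1;0 -1 0.9 0 -1;0 -1 0.9 0 -1;0 -1 0.9 0 -1;0 -1 0.9 0 -1;0 -1 0.9 0 -1"

```text
time_s: 16.87
ee_pos: [500.4, 260.0, 233.9]
orientation: [-2.98, -0.993, 0.001]
ft_force: [0.0, -0.2, -4.1]
finger_gap: 36.0
finger_force: 41.6
```

Emit:
carry_out --deltas "0 -0.2 0 -0.03 -1;0 -0.5 0 -0.06 -1;0 -0.8 0 -0.09 -1;0 -1 0 -0.12 -1;0 -1 0 -0.15 -1;0 -1 0 -0.171 -1;0 -1 0 -0.171 -1;0 -1 0 -0.171 -1;0 -1 0 -0.171 -1;0 -1 0 -0.171 -1"

```text
time_s: 17.7
ee_pos: [500.6, 159.6, 234.1]
orientation: [-3.137, -0.169, 0.001]
ft_force: [-0.1, -0.0, -4.0]
finger_gap: 35.6
finger_force: 41.6
```

Emit:
carry_out --deltas "0 -0.2 0 0 -1;0 -0.5 0 0 -1;0 -0.8 0 0 -1;0 -1 0 0 -1;0 -1 0 0 -1;0 -1 0 0 -1;0 -1 0 0 -1;0 -1 0 0 -1;0 -1 0 0 -1;0 -1 0 0 -1"

```text
time_s: 18.53
ee_pos: [500.7, 59.8, 234.2]
orientation: [-3.137, -0.167, 0.0]
ft_force: [-0.1, 0.2, -3.7]
finger_gap: 36.1
finger_force: 41.6
```

Emit:
carry_out --deltas "0.1 -0.2 0 0 -1;0.2 -0.5 0 0 -1;0.2 -0.8 0 0 -1;0.2 -1 0 0 -1;0.2 -1 0 0 -1;0.2 -1 0 0 -1;0.2 -1 0 0 -1;0.2 -1 0 0 -1;0.2 -1 0 0 -1;0.2 -1 0 0 -1"

```text
time_s: 19.37
ee_pos: [520.7, -40.1, 234.3]
orientation: [-3.137, -0.167, -0.0]
ft_force: [-0.3, -0.2, -4.8]
finger_gap: 35.7
finger_force: 41.7
```

Emit:
carry_out --deltas "0.1 -0.2 0 0 -1;0.2 -0.5 0 0 -1;0.2 -0.8 0 0 -1;0.2 -1 0 0 -1;0.2 -1 0 0 -1;0.2 -1 0 0 -1;0.2 -1 0 0 -1;0.2 -1 0 0 -1;0.2 -1 0 0 -1;0.2 -1 0 0 -1"

```text
time_s: 20.2
ee_pos: [540.8, -140.2, 234.3]
orientation: [-3.137, -0.167, -0.0]
ft_force: [-0.1, -0.4, -3.9]
finger_gap: 36.0
finger_force: 41.7
```

Emit:
carry_out --deltas "0.1 -0.2 0 0 -1;0.2 -0.5 0 0 -1;0.2 -0.8 0 0 -1;0.2 -1 0 0 -1;0.2 -1 0 0 -1;0.2 -1 0 0 -1;0.2 -1 0 0 -1;0.2 -1 0 0 -1;0.2 -1 0 0 -1;0.2 -1 0 0 -1"

```text
time_s: 21.03
ee_pos: [560.8, -240.2, 234.4]
orientation: [-3.137, -0.167, -0.0]
ft_force: [1.2, -0.9, -4.1]
finger_gap: 35.6
finger_force: 41.6
```

Emit:
carry_out --deltas "0.06 -0.2 0 0 -1;0.12 -0.5 0 0 -1;0.12 -0.77 0 0 -1;0.12 -0.77 0 0 -1;0.12 -0.77 0 0 -1;0.12 -0.77 0 0 -1;0.12 -0.77 0 0 -1;0.12 -0.77 0 0 -1;0.12 -0.77 0 0 -1;0.12 -0.77 0 0 -1"

```text
time_s: 21.87
ee_pos: [572.8, -317.4, 234.4]
orientation: [-3.137, -0.166, -0.0]
ft_force: [-0.5, -0.4, -4.1]
finger_gap: 35.7
finger_force: 41.7
```

```bash
python3 - <<'E'
from h import *
a=cv2.resize(cam("wrist"),None,fx=1.2,fy=1.2)
b=cam("top")[125:255,240:420];b=cv2.resize(b,None,fx=3,fy=3)
save("w3a.png",a);save("w3b.png",b)
o=robot.get_obs();print(o["time_s"],o["ee_pos"],o["orientation"],o["ft_force"],o["finger_gap"])
E
```

```text
21.9667 [ 572.72751819 -317.66130111  234.34544279] [-3.13717722e+00 -1.65371970e-01 -6.84009213e-05] [ 0.70902719  0.02982477 -4.22976872] 35.84196151714565
```

View pics/w3a.png

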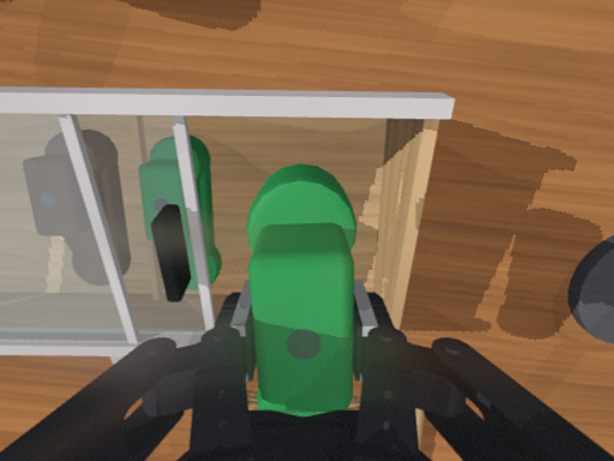

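The wrist picture shows the held last lined up in the gap, toe to the front. The mate is at (180,210), the open door's edge at (195,220) and the end wall at (420,220), so both sides are clear.

Emit:
carry_out --deltas "0 0 -0.1 0 -1;0 0 -0.2 0 -1;0 0 -0.35 0 -1;0 0 -0.5 0 -1;0 0 -0.65 0 -1;0 0 -0.8 0 -1;0 0 -0.9 0 -1;0 0 -1 0 -1;0 0 -1 0 -1;0 0 -1 0 -1"

```text
time_s: 22.8
ee_pos: [572.5, -317.8, 133.9]
orientation: [-3.137, -0.165, 0.001]
ft_force: [-0.7, 0.3, -4.3]
finger_gap: 35.6
finger_force: 41.6
```

Emit:
carry_out --deltas "0 0 -0.1 0 -1;0 0 -0.2 0 -1;0 0 -0.3 0 -1;0 0 -0.4 0 -1;0 0 -0.5 0 -1;0 0 -0.6 0 -1;0 0 -0.68 0 -1;0 0 -0.74 0 -1;0 0 -0.74 0 -1;0 0 -0.74 0 -1"

```text
time_s: 23.63
ee_pos: [572.7, -317.9, 60.1]
orientation: [-3.137, -0.165, 0.0]
ft_force: [0.2, -0.1, -4.3]
finger_gap: 35.4
finger_force: 41.6
```

Emit:
carry_out --deltas "0 0 -0.01 0 -1;0 0 -0.02 0 -1;0 0 -0.03 0 -1;0 0 -0.04 0 -1;0 0 -0.05 0 -1;0 0 -0.055 0 -1;0 0 -0.06 0 -1;0 0 -0.06 0 -1;0 0 -0.06 0 -1;0 0 -0.06 0 -1"

```text
time_s: 24.47
ee_pos: [572.7, -317.9, 54.3]
orientation: [-3.137, -0.165, -0.0]
ft_force: [-0.3, 0.1, -3.7]
finger_gap: 35.9
finger_force: 41.6
```

Emit:
carry_out --deltas "0 0 -0.003 0 -1;0 0 -0.006 0 -1;0 0 -0.009 0 -1;0 0 -0.012 0 -1;0 0 -0.015 0 -1;0 0 -0.015 0 -1;0 0 -0.015 0 -1;0 0 -0.015 0 -1;0 0 -0.015 0 -1;0 0 -0.015 0 -1"

```text
time_s: 25.3
ee_pos: [572.8, -318.0, 53.5]
orientation: [3.137, 0.165, 0.0]
ft_force: [-3.7, 2.5, 7.9]
finger_gap: 36.0
finger_force: 42.9
```

Emit:
carry_out --deltas "0 0 0 0 0.5;0 0 0 0 0.5;0 0 0 0 0.5;0 0 0 0 0.5;0 0 0 0 0.5;0 0 0.1 0 0.5;0 0 0.3 0 0.5;0 0 0.6 0 0.5;0 0 0.9 0 0.5;0 0 1 0 0.5"

```text
time_s: 26.13
ee_pos: [574.2, -318.7, 158.0]
orientation: [3.135, 0.165, 0.007]
ft_force: [0.6, -1.0, 0.3]
finger_gap: 63.9
finger_force: 0.0
```

Emit:
carry_out --deltas "0 0 0.3 0 0;0 0 0.6 0 0;0 0 0.7 0 0;0 0 0.7 0 0;0 0 0.7 0 0;0 0 0.7 0 0;0 0 0.7 0 0;0 0 0.7 0 0;0 0 0.7 0 0;0 0 0.7 0 0"

```text
time_s: 26.97
ee_pos: [572.6, -317.8, 222.3]
orientation: [-3.137, -0.165, 0.001]
ft_force: [0.3, 0.5, -0.8]
finger_gap: 42.6
finger_force: 0.0
```

```bash
python3 - <<'E'
from h import *
a=cam("wrist");save("w4.png",a,s=1.56)
o=robot.get_obs();print(o["time_s"],o["ee_pos"],o["orientation"])
print(proj("wrist",[[535.2,-222,125],[545.4,-320.9,8]])*1.56)
E
```

```text
27.0167 [ 572.60970652 -317.8703313   222.44412183] [-3.13696348e+00 -1.64867973e-01  6.17784924e-04]
[[213.84924094 340.56006227]
 [393.88689952 280.90522462]]
```

View pics/w4.png

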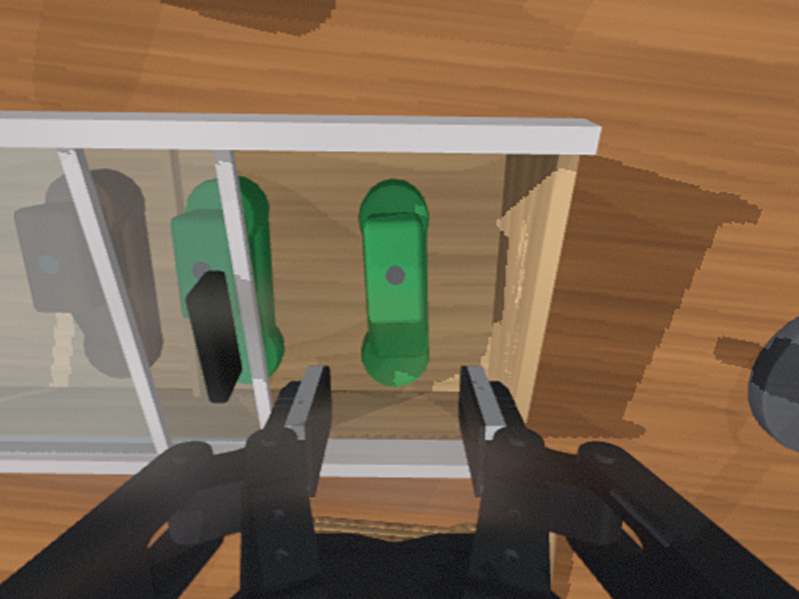

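The last stands upright beside its mate, dot at (395,275). The rib is still at about (212,335). Next I shut the door.

Emit:
carry_out --deltas "-0.2 0.3 0 -0.005 0;-0.38 0.6 0 -0.005 0;-0.38 0.96 0 -0.005 0;-0.38 0.96 -0.3 -0.005 0;-0.38 0.96 -0.6 -0.005 0;-0.38 0.96 -0.8 -0.005 0;-0.38 0.96 -0.8 -0.005 0;-0.38 0.96 -0.8 -0.005 0;-0.38 0.96 -0.8 -0.005 0;-0.38 0.96 -0.8 -0.005 0"

```text
time_s: 27.85
ee_pos: [535.4, -222.3, 144.3]
orientation: [3.138, 0.14, 0.003]
ft_force: [0.6, 0.5, -0.4]
finger_gap: 42.7
finger_force: 0.0
```

Emit:
carry_out --deltas "0 0 -0.1 0 0;0 0 -0.2 0 0;0 0 -0.27 0 0;0 0 -0.27 0 0;0 0 -0.27 0 -1;0 0 -0.27 0 -1;0 0 -0.27 0 -1;0 0 -0.27 0 -1;0 0 -0.27 0 -1;0 0 -0.27 0 -1" --squeeze 30

```text
time_s: 28.68
ee_pos: [534.9, -222.2, 116.1]
orientation: [3.138, 0.14, 0.001]
ft_force: [0.6, -2.4, 2.1]
finger_gap: 11.4
finger_force: 33.4
```

Emit:
carry_out --deltas "0.01 -0.12 0 0 -1;0.02 -0.24 0 0 -1;0.03 -0.36 0 0 -1;0.04 -0.48 0 0 -1;0.05 -0.6 0 0 -1;0.06 -0.72 0 0 -1;0.07 -0.84 0 0 -1;0.09 -0.96 0 0 -1;0.09 -1 0 0 -1;0.09 -1 0 0 -1"

```text
time_s: 29.52
ee_pos: [544.3, -324.4, 116.1]
orientation: [3.137, 0.138, 0.003]
ft_force: [4.5, -1.2, 6.1]
finger_gap: 11.0
finger_force: 33.9
```

Emit:
carry_out --deltas "0.01 -0.1 0 0 -1;0.02 -0.2 0 0 -1;0.03 -0.3 0 0 -1;0.035 -0.4 0 0 -1;0.04 -0.48 0 0 -1;0.05 -0.52 0 0 -1;0.05 -0.54 0 0 -1;0.05 -0.56 0 0 -1;0.05 -0.56 0 0 -1;0.05 -0.56 0 0 -1"

```text
time_s: 30.35
ee_pos: [549.3, -379.2, 116.1]
orientation: [3.137, 0.14, 0.003]
ft_force: [6.5, -0.9, 3.4]
finger_gap: 11.2
finger_force: 33.6
```

Emit:
carry_out --deltas "0 -0.01 0 0 -1;0 -0.02 0 0 -1;0 -0.025 0 0 -1;0 -0.03 0 0 -1;0 -0.03 0 0 -1;0 -0.03 0 0 -1;0 -0.03 0 0 -1;0 -0.03 0 0 -1;0 -0.03 0 0 -1;0 -0.03 0 0 -1"

```text
time_s: 31.18
ee_pos: [549.5, -381.6, 116.1]
orientation: [3.138, 0.141, 0.003]
ft_force: [6.9, 2.2, 5.2]
finger_gap: 11.6
finger_force: 33.7
```

Emit:
carry_out --deltas "0 -0.01 0 0 -1;0 -0.015 0 0 -1;0 -0.02 0 0 -1;0 -0.02 0 0 -1;0 -0.02 0 0 -1;0 -0.02 0 0 -1;0 -0.02 0 0 -1;0 -0.02 0 0 -1;0 -0.02 0 0 -1;0 -0.02 0 0 -1"

```text
time_s: 32.02
ee_pos: [549.6, -381.6, 116.1]
orientation: [-3.136, -0.142, -0.001]
ft_force: [1.4, 13.0, 11.0]
finger_gap: 10.9
finger_force: 34.6
```

Door is at its end stop. Next: release and lift.

Emit:
carry_out --deltas "0 0 0 0 0;0 0 0 0 0;0 0 0 0 0;0 0 0 0 0;0 0 0.1 0 0;0 0 0.3 0 0;0 0 0.6 0 0;0 0 0.9 0 0;0 0 1 0 0;0 0 1 0 0"

```text
time_s: 32.85
ee_pos: [549.7, -383.9, 219.8]
orientation: [3.135, 0.14, 0.007]
ft_force: [1.1, -0.8, -0.4]
finger_gap: 42.6
finger_force: 0.0
```

Emit:
carry_out --deltas "-0.3 -0.2 0 0 0;-0.6 -0.4 0 0 0;-1 -0.8 0 0 0;-1 -0.8 0 0 0;-1 -0.8 0 0 0;-1 -0.8 0 0 0;-1 -0.8 0 0 0;-1 -0.8 0 0 0;-1 -0.8 0 0 0;-1 -0.8 0 0 0"

```text
time_s: 33.68
ee_pos: [449.3, -462.3, 215.7]
orientation: [-3.138, -0.142, 0.0]
ft_force: [-1.2, -0.3, -0.2]
finger_gap: 42.4
finger_force: 0.0
```

```bash
python3 - <<'E'
from h import *
save("top2.png",cam("top"),(250,145,420,245),4.7);print(robot.get_obs()["qvel"].round(3))
E
```

```text
[ 0.003  0.     0.002 -0.001  0.001 -0.001 -0.001]
```

View pics/top2.png

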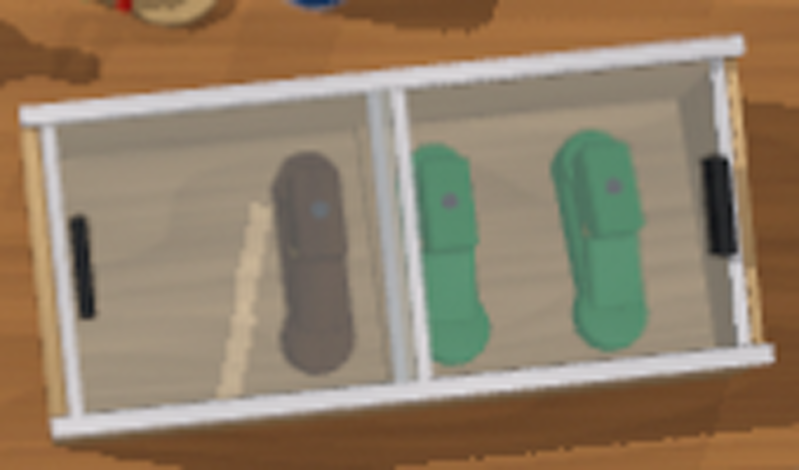

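The picture shows both green lasts side by side (dots at (450,201) and (613,186)). The right rib is back at (718,206), so that door is shut, and the left rib at (82,267), the other door and the brown last are unchanged.

```bash
python3 -c "
from workcell import finish_job
print(finish_job())"
```

```text
the job is handed in; nothing more can be done
None
```

The green last now stands upright beside its mate, toe to the front, in the right half of the case; its door is slid fully shut, and I handed the job in after about 34 s of robot time.

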